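# Hold back the belt grinder's idler with an S-hook

## Task

The belt grinder is to get a new belt, so its spring-loaded idler must be held back. Take the S-hook off its wooden cradle by the orange grip, hook its down-turned end through the hole in the yellow tab, gently pull the idler slide back with it, catch the side-turned end behind the brass post, and let go so that the spring holds the hook, upright and taut, between tab and post. Do not press or pull hard, touch the grinder only with the hook, do not let the slide snap back, and leave everything else where it is.

Things in the scene. Friction and masses are not known exactly. Their poses are not given: they have to be found in the camera images.
- hook: Loose twisted S-hook, 90 g: 6 mm steel wire with a square orange grip, 12 x 12 mm in section, 66 mm long. Origin: centre of the grip, on the wire's axis; x along the straight shank, z up. At x = -55 mm the wire turns down (-z), at x = +55 mm it turns sideways (+y); see hook_down and hook_side. At the start it lies level in the cradle, axis 46 mm above the table.
- hook_down (a point): End of the hook's down-turned leg (centre of the wire's rounded tip, 22 mm below the axis; the wire ends 3 mm lower). Hook axes. The leg leans inward by 12 degrees: wire centre at hook x = -55 mm at the bend, -51 mm here.
- hook_side (a point): End of the hook's side-turned leg (centre of the wire's rounded tip, 22 mm to +y of the axis; the wire ends 3 mm farther). Hook axes. The leg leans inward by 12 degrees: wire centre at hook x = +55 mm at the bend, +51 mm here.
- cradle: Fixed wooden cradle in which the hook starts; origin on the table under the grip, x along the hook. Base 100 x 50 x 6 mm; two notched uprights, 6 mm thick, 36 mm wide, at x = -27 and +27 mm, carry the grip and rise to 47 mm. Between them (48 mm) the grip is free for the fingers.
- grinder: Bolted-down green belt grinder, no belt. Origin on the table; x along the machine from idler to drive wheel (the way the idler is pulled back), z up. Base 440 x 130 x 12 mm, x = -150 to 290 mm. Between tab and post only two guide rods (tops at 37 mm) and a bracket (x = 83 to 95 mm, top at 48 mm). The rest of the idler slide lies at x below -65 mm, up to 135 mm high; drive wheel from x = 165 mm.
- tab_mid (a point): Point on the idler slide (moves with it; grinder axes) on the machine's centre line, level with the yellow tab's top face, 72 mm above the table: the hole's centre if the tab were clamped centrally. The tab is clamped up to 11 mm to either side of it (grinder's y); that shift is not measured: look, or find the hole by feel. Along x the point is true. See tab dimensions under idler_slide.
- post (a point): Fixed brass pin, 12 mm across, 32 mm high, on a flat steel shoulder (29 x 38 mm, from 11.5 mm before to 17.5 mm beyond its axis in x, -15 to 23 mm in y). Point: on its axis at the shoulder's top, 2 mm below the tab's top face, 127 mm beyond tab_mid (slide at rest). Grinder axes. The shank lies on tab and shoulder, at the pin's -y side, the side leg behind it (+x): the slide is then about 22 mm back.
- idler_slide (a joint): How far the idler slide is pulled back, m: 0 at rest against its stop, 0.045 at the far stop. A spring pushes it to 0 with 4 N at rest, rising by 80 N per metre (5.8 N at 22 mm). Its yellow tab is a flat plate 4 mm thick, 58 mm wide, ending 14 mm beyond the hole; the hole goes straight down through it, 15 mm across, free below for 30 mm.
- spray_can: Bystander, leave it: blue spray can, 66 mm across, 190 tall.
- screw_jar: Bystander, leave it: glass jar with red cap, 70 mm across, 85 tall.
- paint_tin: Bystander, leave it: green-labelled tin, 100 mm across, 120 tall.
- hammer: Bystander, leave it: hammer lying on the table, about 300 mm long, handle towards -x of its frame.
- wrench: Bystander, leave it: steel wrench lying on the table.
- spare_roller: Bystander, leave it: black rubber roller standing on end, 60 mm across, 50 tall.
- wood_offcut: Bystander, leave it: plywood offcut 140 x 50 x 30 mm lying on the table.

How it is judged (in metres and radians):
On the way, in this order (a step that is already met when the one before it is completed fails the run):
1. the hook is lifted clear of its cradle (height (world z) of hook above 0.075 m), for 0.2 s.
2. the idler slide is pulled back more than 26 mm with the hook (value of joint idler_slide above 0.026 m and contact force between hook and grinder above 2 N), for 0.1 s.
At the end, for the whole second after the job is handed in: The slide is held 17 to 28 mm back by the hook alone; the hook is taut (at least 3 N on the grinder), tipped by less than 0.6 rad, its centre 36 to 56 mm before the post and its axis -1 to 15 mm above the shoulder; hook at rest and released (value of joint idler_slide between 0.017 and 0.028 m and contact force between hook and grinder above 3 N and angle between hook's own z axis and vertical below 0.6 rad and x of hook in the frame of post between -0.056 and -0.036 m and z of hook in the frame of post between -0.001 and 0.015 m and linear speed of hook below 0.01 m/s and contact force between the fingers and hook below 0.1 N); the robot touches nothing.
It fails at once if the hook presses or pulls on the grinder with more than 30 N in all (contacts added up) (contact force between hook and grinder above 30 N).
It fails at once if the gripper or arm touches the grinder with more than 1 N (contact force between any of the fingers, the arm and grinder above 1 N).
It fails at once if the slide snaps back faster than 0.25 m/s (velocity of joint idler_slide below -0.25 m/s).
It fails at once if a bystander is moved by more than 15 mm (distance of any of spray_can, screw_jar, paint_tin, hammer, wrench, spare_roller, wood_offcut from where it was at the start of the episode above 0.015 m).
It also fails if it takes over 67 s, if anything falls off the work surface, if the arm or the gripper's body presses on something with over 40 N, if the wrist force passes 120 N, or if a joint passes its speed limit or range.

## Robot

A 6-joint arm with a two-finger parallel gripper is mounted at the origin on the work surface. World frame = base frame: x ahead of the robot, y to its left, z up, the work surface at z = 0. Lengths are in mm, angles in degrees, forces in N, time in s.
With the tool pointing down it reaches from about 350 to 925 mm from the base axis. Payload 6.4 kg.
Tool frame: the origin (TCP) lies at the very end of the fingers, on their centre line; the grasp point (between the pads) lies 19 mm behind it; y points along the fingers, z is the direction in which the jaws open and shut, and the axes are right-handed (so a half turn about y gives the same grasp; the last joint's range is limited). The gripper opens to 85 mm and grips with 20 to 120 N. Pads are 22 mm wide; open, the fingers measure 114 mm over their backs; the gripper's body (76 mm by 85 mm) begins 54 mm behind the grasp point. The pads swing forward as they close: fully open they stand 13 mm farther back than shut.
Start: joints at [-78.329, 14.043, 89.255, -0, 76.702, -9.975], TCP at [239.775, -604.17, 203.19] pointing down, gripper open.
Joint ranges: [-179.41, 179.41], [-58.25, 129.5], [7.25, 145.43], [-54.29, 234.29], [11.92, 165.04], [-157.13, 157.13]. Speed limits (degrees/s): [147.25, 147.25, 180, 180, 180, 180].

## Interface

Orientations are given as [roll, pitch, yaw] about the fixed x, y, z axes, in that order (R = Rz(yaw) Ry(pitch) Rx(roll)).
In Python, from station import manip gives the robot as it stands.
- The arm moves only by the shell command python3 -m handwheel 'ROWS' [OPENING] [FORCE]. ROWS is JSON, one flat list of numbers, 6 for each row, row after row: the shift along the tool's x, y, z in m, then the turn, a rotation vector about the tool's x, y, z in rad. In form: [dx, dy, dz, rx, ry, rz, dx, dy, dz, rx, ry, rz, ...]. A call has 1 to 5 rows; each row is the pose to reach, as a shift and turn from the pose commanded when the call began, along the tool's axes at that moment; what a row does not reach only later rows make up. A row lasts 1/12 s, in which the tool goes at most 41.7 mm and 7.16 degrees, less where a joint would pass 70% of its speed; a pose out of reach is approached as far as the arm can. A call with a gripper value outside its range is refused whole. OPENING is the closure in counts, from 0 (fully open) to 255 (shut), set as the call begins (- or left out, the last holds). The fingers move at their own pace and stop on an object; FORCE is the grip in N (left out, the last holds). Time passes only in rows, so rows that repeat a pose let the fingers close. It gives the time, the measured TCP pose, the force and the opening at its end, in the units of the state.
- manip.read_state(): the state, without advancing time (a new reading comes with each control period).
- manip.get_image(name): name is "scene" or "top" or "wrist"; returns (picture, depth): 480x640x3 uint8, red, green, blue; 480x640 float32, mm along the optical axis (not along the pixel's ray), 0 where there is no reading.
- manip.calibration(name): a dict with "intrinsics" (3x3 intrinsics, pixels), "rvec" (rotation vector, rad) and "tvec" (3), from world to camera coordinates, as OpenCV has them. Camera axes: x right, y down, z forward; pixel columns grow to the right and rows downward; lengths in mm; the calibration is good to about 2 mm. A picture is of the moment at which its call begins: read the wrist's pose just before it. calibration takes no time and is no camera call; for the wrist camera it gives the pose at the moment of the call.
- manip.sign_off(): hands the job in, once; it reports no verdict.
Trained networks look in the newest picture that a camera, given by its name, has taken for a name from the list of things; names that differ only in an ending like _2 or _b are one class to them, and where a whole thing is asked for, a point or a joint stands for the part that bears it (a point fixed in the world has none). Each returns a list of dicts, best first, with "score" (0 to 1); they miss things now and then, are a little off and sometimes report something else, mostly with a low value. They report only what shows in the picture. A call takes as long as a camera call.
- manip.trace(camera, name): "mask" (480x640 bool, what is visible of it).
- manip.landmark_of(camera, name): "position" ([x, y, z] in mm, in the coordinates of the camera as it stood for that picture, good to about 4 mm: a listed point, or the origin of a listed thing).
The state is a dict: "clock": time; "joints": joint angles; "qd": joint speeds; "joint_efforts": joint torques, N m; "position": TCP position; "tcp_rot": TCP orientation; "contact_force": force on the tool from outside, world axes, zero at the start; "ft_torque": the same for the moment, N m; "grip_width": finger opening in mm.
Only numpy, scipy, OpenCV 4.12 (cv2) and the standard library are available. Lean on these libraries where they do the work, as an engineer would, in place of code of your own. Each camera call takes 0.05 s, during which the arm holds its last target.

## Working session

There is one attempt and no reset: what is moved stays moved. The work goes in short steps, Python scripts to look and compute and a shell command to move; the robot and the scene stay as the last step left them, time stands still between calls to the robot, and variables do not carry over. Pictures are saved under pics/ and viewed, and the job is handed in when it is done.

```bash
ls; mkdir -p pics
cat > h.py <<'E'
import numpy as np, cv2
from station import manip
from scipy.spatial.transform import Rotation as R
def cam(n):
    c=manip.calibration(n); K=np.array(c["intrinsics"]).reshape(3,3); Rm=cv2.Rodrigues(np.array(c["rvec"],float).reshape(3))[0]; t=np.array(c["tvec"],float).reshape(3)
    return K,Rm,t
def shot(n,fn):
    c=cam(n); im,d=manip.get_image(n); cv2.imwrite(f"pics/{fn}.png",im[:,:,::-1]); np.savez(f"pics/{fn}.npz",im=im,d=d,K=c[0],R=c[1],t=c[2]); return c,im,d
def toworld(c,p): return c[1].T@(np.array(p)-c[2])
def proj(c,P):
    q=c[1]@np.array(P,float)+c[2]; q=c[0]@q; return q[:2]/q[2]
def pix(c,d,u,v):
    z=d[int(v),int(u)]; return toworld(c,np.linalg.inv(c[0])@np.array([u,v,1.])*z)
E
python3 - <<'E'
from h import *
np.set_printoptions(precision=1,suppress=True)
print(manip.read_state())
for n in ["scene","top"]:
    c,im,d=shot(n,n+"0")
    for o in ["hook","hook_down","hook_side","cradle","grinder","tab_mid","post"]:
        for r in manip.landmark_of(n,o)[:1]: print(n,o,round(r["score"],2),toworld(c,r["position"]))
E
```

```text
pics
{'clock': 0.0, 'joints': array([-78.3,  14.1,  89.3,   0. ,  76.7, -10. ]), 'qd': array([-0. ,  0. ,  0.1,  0. ,  0. , -0. ]), 'joint_efforts': array([ -0. , -43. , -32.6,  -0. ,   0. ,   0. ]), 'position': array([ 239.7, -603.6,  202.1]), 'tcp_rot': array([ -90.1,    0. , -158.4]), 'contact_force': array([ 0.3, -0.5,  0.1]), 'ft_torque': array([-0., -0.,  0.]), 'grip_width': 85.08353681747344}
scene hook 0.53 [489.8 283.   45.9]
scene hook_down 0.61 [440.5 279.1  23.1]
scene hook_side 0.66 [542.9 310.9  45. ]
scene cradle 0.91 [489.6 285.4  -6.2]
scene grinder 0.63 [529.4 -32.8  -0.6]
scene tab_mid 0.92 [528.5  -3.6  72.9]
scene post 0.78 [ 521.9 -131.8   70.7]
top hook 0.58 [489.9 285.   48.7]
top hook_down 0.57 [432.6 278.5  25.9]
top hook_side 0.49 [536.8 310.2  46.9]
top grinder 0.67 [525.2 -31.3   0.6]
top tab_mid 0.96 [531.2  -4.9  73.6]
top post 0.62 [ 524.4 -129.4   71.2]
```

View pics/scene0.png

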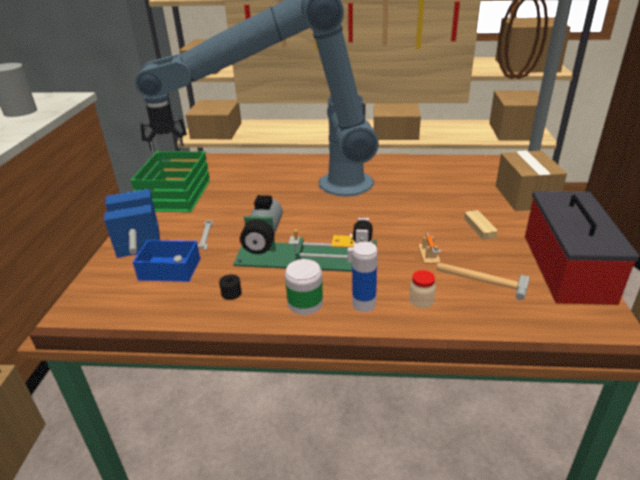

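View pics/top0.png

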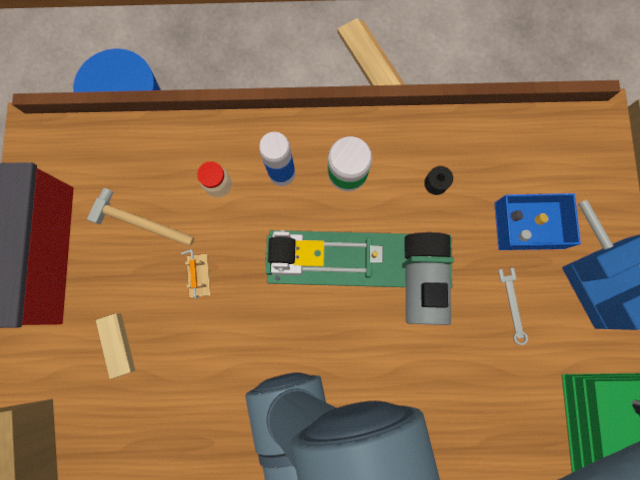

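The scene shows the hook in its cradle left of the grinder (top view about (193,272)). The yellow tab is at (310,253) and the post at (375,253). Next I'll enlarge the details.

Run:
```python
from h import *
im=cv2.imread("pics/top0.png")
a=cv2.resize(im[220:300,255:415],None,fx=5,fy=5,interpolation=cv2.INTER_CUBIC)
b=cv2.resize(im[240:310,165:225],None,fx=5,fy=5,interpolation=cv2.INTER_CUBIC)
cv2.imwrite("pics/topA.png",a);cv2.imwrite("pics/topB.png",b)
np.set_printoptions(precision=1,suppress=True)
z=np.load("pics/top0.npz"); c=(z["K"],z["R"],z["t"])
print(c, toworld(c,[0,0,0]))
print(cam("wrist"), toworld(cam("wrist"),[0,0,0]), cam("wrist")[1])
```

```text
(array([[451.6,   0. , 317.8],
       [  0. , 451.6, 241.8],
       [  0. ,   0. ,   1. ]]), array([[-0. , -1. , -0. ],
       [-1. ,  0. , -0.2],
       [ 0.2,  0. , -1. ]]), array([   2.9,  559.4, 1004.3])) [ 378.6  -19.2 1085.3]
(array([[381.6,   0. , 320.4],
       [  0. , 381.6, 242.8],
       [  0. ,   0. ,   1. ]]), array([[ 0.4, -0.9,  0. ],
       [-0.9, -0.4,  0.3],
       [-0.2, -0.1, -1. ]]), array([-648.5,  -32.8,  379.1])) [ 302.  -577.8  374.5] [[ 0.4 -0.9  0. ]
 [-0.9 -0.4  0.3]
 [-0.2 -0.1 -1. ]]
```

View pics/topA.png

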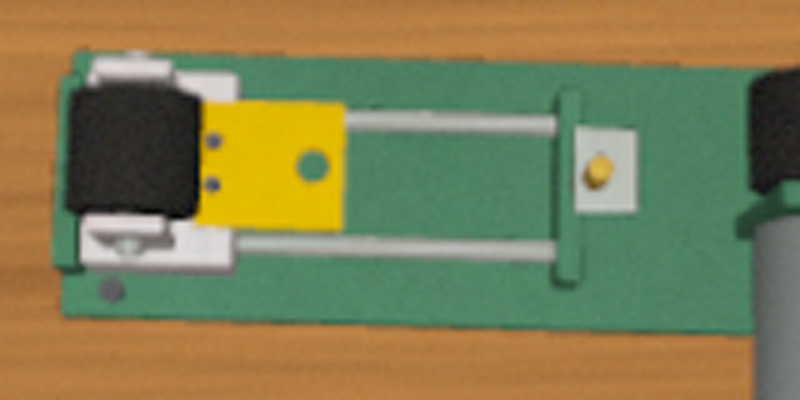

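View pics/topB.png

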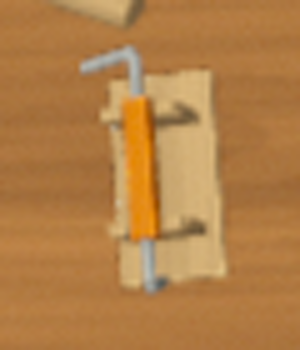

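```bash
cat >> h.py <<'E'
def ray(c,u,v,z):
    o=toworld(c,[0,0,0]); dd=c[1].T@(np.linalg.inv(c[0])@np.array([u,v,1.])); return o+dd*(z-o[2])/dd[2]
E
python3 - <<'E'
from h import *
np.set_printoptions(precision=1,suppress=True)
z=np.load("pics/top0.npz"); c=(z["K"],z["R"],z["t"])
f=lambda o,p:(o[0]+(p[0]+.5)/5-.5,o[1]+(p[1]+.5)/5-.5)
for n,p,h in [("hole",(312,165),72),("tab c1",(345,103),72),("c2",(343,231),72),("c3",(202,100),72),("c4",(199,224),72),("posttop",(602,161),102),("sh1",(577,128),70),("sh2",(637,130),70),("sh3",(637,212),70),("sh4",(577,212),70),("base1",(76,52),12),("base2",(62,316),12),("base3",(750,333),12),("base4",(750,68),12)]:
    print(n,ray(c,*f((255,220),p),h))
for n,p,h in [("g1",(136,97),52),("g2",(146,238),52),("bend",(131,50),46),("side",(85,69),46),("dbend",(153,284),46)]:
    print(n,ray(c,*f((165,240),p),h))
E
```

```text
hole [530.4  -4.2  72. ]
tab c1 [558.8 -19.6  72. ]
c2 [500.1 -17.7  72. ]
c3 [561.3  45.6  72. ]
c4 [504.4  47.3  72. ]
posttop [ 525.6 -132.1  102. ]
sh1 [ 545.7 -125.    70. ]
sh2 [ 544.3 -152.2   70. ]
sh3 [ 506.8 -150.7   70. ]
sh4 [ 507.2 -123.7   70. ]
base1 [596.8 110.5  12. ]
base2 [468.8 116.7  12. ]
base3 [ 455.6 -209.3   12. ]
base4 [ 583.2 -215.4   12. ]
g1 [523.3 286.5  52. ]
g2 [458.  279.7  52. ]
bend [546.4 291.4  46. ]
side [537.8 312.7  46. ]
dbend [437.3 277.5  46. ]
```

```bash
cat > go.py <<'E'
# usage: go.py x y z psi [pitch]: shift (m) and turn (rad) in tool axes to the target
import sys; from h import *
def tgt(psi,pitch=0):  # pitch: raise of tool-x end (deg)
    return R.from_euler('z',psi,degrees=True)*R.from_euler('y',-pitch,degrees=True)*R.from_euler('x',-90,degrees=True)
def delta(p,psi,pitch=0):
    s=manip.read_state(); Rc=R.from_euler('xyz',s["tcp_rot"],degrees=True)
    return Rc.inv().apply(np.array(p)-s["position"])/1000,(Rc.inv()*tgt(psi,pitch)).as_rotvec()
if __name__=="__main__":
    a=list(map(float,sys.argv[1:])); np.set_printoptions(precision=4,suppress=True)
    print(*delta(a[:3],*a[3:]))
E
python3 go.py 430 -250 300 -80; python3 -c "
from h import *
for i in range(3): print(manip.read_state()['position'])"
```

```text
[-0.3074 -0.0968 -0.259 ] [-0.0001 -1.3675  0.    ]
[ 239.79177127 -604.1800234   203.2304007 ]
[ 239.79177127 -604.1800234   203.2304007 ]
[ 239.79177127 -604.1800234   203.2304007 ]
```

```bash
python3 -m handwheel '[-0.03,-0.06,-0.025,0,-0.12,0, -0.06,-0.0968,-0.05,0,-0.24,0, -0.092,-0.0968,-0.076,0,-0.36,0, -0.122,-0.0968,-0.102,0,-0.48,0, -0.152,-0.0968,-0.128,0,-0.60,0]' 90; python3 go.py 430 -250 300 -80
```

```text
clock: 1.22
position: [321.7, -453.3, 300.3]
tcp_rot: [-89.8, -0.1, -123.7]
contact_force: [1.5, -0.7, -0.8]
grip_width: 55.3
[-0.2292 -0.0003 -0.0227] [-0.0027 -0.7627  0.0035]
```

```bash
python3 -m handwheel '[-0.2292,0,-0.0227,0,-0.7627,0,-0.2292,0,-0.0227,0,-0.7627,0,-0.2292,0,-0.0227,0,-0.7627,0,-0.2292,0,-0.0227,0,-0.7627,0,-0.2292,0,-0.0227,0,-0.7627,0]'; python3 go.py 460 -60 300 -50
```

```text
clock: 1.63
position: [420.3, -268.4, 298.0]
tcp_rot: [-90.0, -0.0, -87.8]
contact_force: [1.4, -0.5, 0.2]
grip_width: 55.3
[-0.2068 -0.0021  0.0476] [-0.0004 -0.6604  0.0008]
```

```bash
python3 -m handwheel '[-0.2068,0,0.0476,0,-0.62,0,-0.2068,0,0.0476,0,-0.62,0,-0.2068,0,0.0476,0,-0.62,0,-0.2068,0,0.0476,0,-0.62,0,-0.2068,0,0.0476,0,-0.62,0]'
python3 - <<'E'
from h import *
np.set_printoptions(precision=1,suppress=True)
c,im,d=shot("wrist","w1")
for o in ["tab_mid","post","grinder"]:
    for r in manip.landmark_of("wrist",o)[:1]: print(o,round(r["score"],2),toworld(c,r["position"]))
print(proj(c,[530,-4,72]),proj(c,[525,-131,70]))
E
```

```text
clock: 2.05
position: [459.9, -63.9, 298.0]
tcp_rot: [-90.0, -0.1, -52.3]
contact_force: [0.7, -0.1, -0.3]
grip_width: 55.2
tab_mid 0.71 [529.6  -3.8  72.3]
post 0.74 [ 519.3 -127.7   69.6]
grinder 0.85 [525.8 -29.3   2.3]
[407.2 200.8] [328.9 287. ]
```

View pics/w1.png

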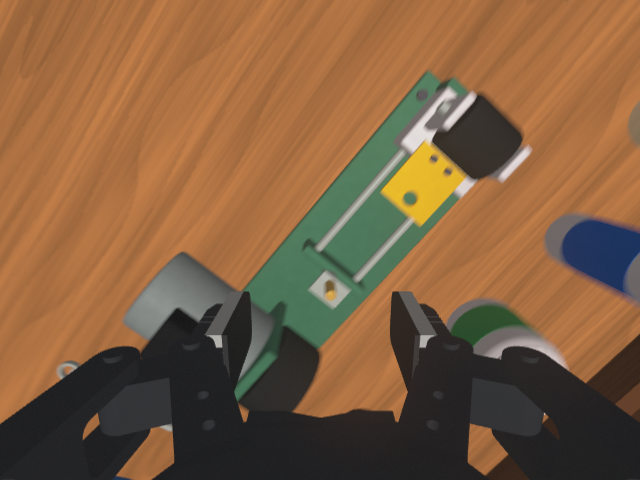

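The wrist view shows the hole at about (410,198) and the post at about (330,289), matching the projections. Now I'll zoom in for numbers and plan the approach to the hook.

```bash
python3 - <<'E'
from h import *
im=cv2.imread("pics/w1.png")
a=cv2.resize(im[140:320,300:490],None,fx=4,fy=4,interpolation=cv2.INTER_CUBIC)[:600]
b=a.copy(); cv2.imwrite("pics/w1z.png",cv2.resize(im[130:310,300:480],None,fx=3.3,fy=3.3,interpolation=cv2.INTER_CUBIC))
E
python3 go.py 480 180 230 -5
```

```text
[-0.1823  0.0677  0.1649] [ 0.0003 -0.8293  0.0006]
```

View pics/w1z.png

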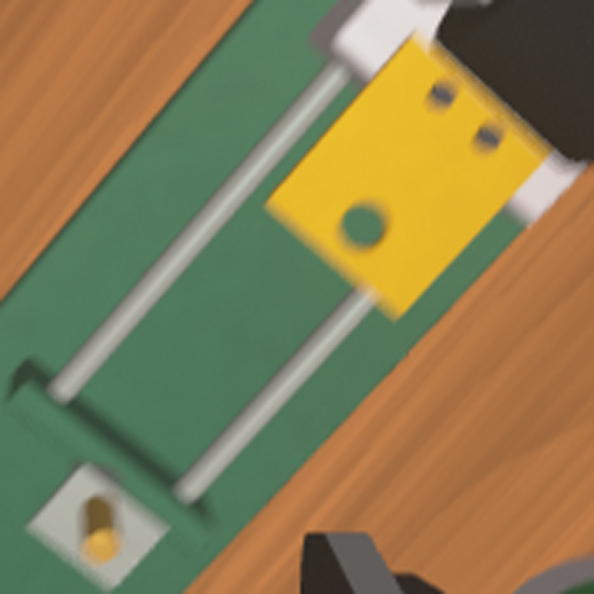

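```bash
python3 - <<'E'
from h import *
np.set_printoptions(precision=1,suppress=True)
z=np.load("pics/w1.npz"); c=(z["K"],z["R"],z["t"])
f=lambda p:(300+(p[0]+.5)/3.3-.5,130+(p[1]+.5)/3.3-.5)
for n,p,h in [("hole",(363,226),72),("tabA",(266,206),72),("tabB",(397,319),72),("posttop",(102,546),102),("sh1",(92,462),70),("sh2",(169,529),70),("sh3",(107,590),70),("sh4",(28,525),70)]:
    print(n,ray(c,*f(p),h))
E
python3 -m handwheel '[-0.18,0.0677,0.165,0,-0.8293,0,-0.18,0.0677,0.165,0,-0.8293,0,-0.18,0.0677,0.165,0,-0.8293,0,-0.18,0.0677,0.165,0,-0.8293,0,-0.18,0.0677,0.165,0,-0.8293,0]'; python3 go.py 485 283 200 6
```

```text
hole [530.2  -0.3  72. ]
tabA [501.7 -14.2  72. ]
tabB [558.8 -16.4  72. ]
posttop [ 523.4 -127.2  102. ]
sh1 [ 511.2 -115.7   70. ]
sh2 [ 546.7 -118.7   70. ]
sh3 [ 543.9 -149.3   70. ]
sh4 [ 507.8 -146.8   70. ]
clock: 2.67
position: [478.5, 134.1, 241.7]
tcp_rot: [-90.0, -0.0, -16.7]
contact_force: [0.1, -0.2, 0.2]
grip_width: 55.2
[-0.0366  0.0417  0.1445] [ 0.0002 -0.3963  0.0008]
```

```bash
python3 -m handwheel '[-0.0366,0.0417,0.1445,0,-0.3963,0,-0.0366,0.0417,0.1445,0,-0.3963,0,-0.0366,0.0417,0.1445,0,-0.3963,0,-0.0366,0.0417,0.1445,0,-0.3963,0,-0.0366,0.0417,0.1445,0,-0.3963,0]'
python3 - <<'E'
from h import *
np.set_printoptions(precision=1,suppress=True)
c,im,d=shot("wrist","w2")
for o in ["hook","hook_down","hook_side","cradle"]:
    for r in manip.landmark_of("wrist",o)[:1]: print(o,round(r["score"],2),toworld(c,r["position"]))
m=manip.trace("wrist","hook")[0]["mask"]; np.save("pics/m2.npy",m)
# orange grip
hsv=cv2.cvtColor(im,cv2.COLOR_RGB2HSV); o=(hsv[...,1]>200)&(hsv[...,0]<18)&(hsv[...,2]>150)&m
ys,xs=np.nonzero(o); (cx,cy),(w,h),a=cv2.minAreaRect(np.c_[xs,ys].astype(np.float32)); print(cx,cy,w,h,a)
box=cv2.boxPoints(((cx,cy),(w,h),a)); print([ray(c,*p,52) for p in box],ray(c,cx,cy,52))
E
```

```text
clock: 3.08
position: [484.2, 285.1, 197.8]
tcp_rot: [-90.0, 0.2, 6.0]
contact_force: [1.0, -1.0, 0.4]
grip_width: 54.9
hook 0.96 [496.1 288.4  50.2]
hook_down 0.73 [330.7 470.4  -1.1]
hook_side 0.71 [493.8 288.5  48.2]
cradle 0.78 [490.6 286.4   5.2]
318.5 227.0 74.0 13.0 90.0
[array([459.3, 277. ,  52. ]), array([458.2, 287.8,  52. ]), array([522.4, 294.6,  52. ]), array([523.6, 283.3,  52. ])] [490.  285.6  52. ]
```

View pics/w2.png

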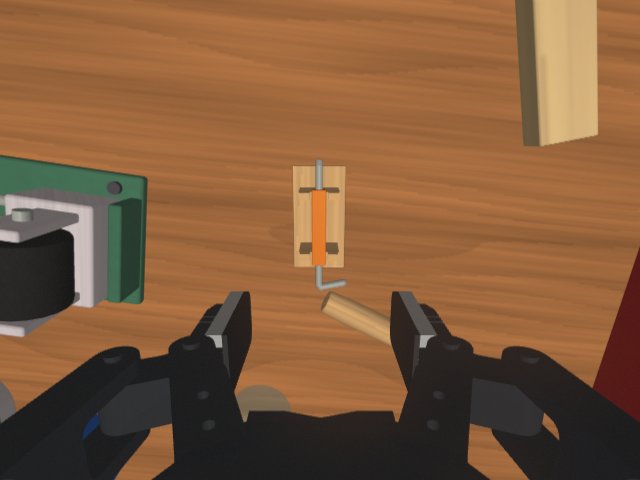

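The grip shows at (318,227), aligned with the tool. The hammer handle's end is at (330,300), clear of where the fingers come down. Next I descend.

```bash
python3 go.py 490 285.6 60 6;python3 go.py 490 285.6 27 6
```

```text
[0.0045 0.141  0.0037] [-0.     -0.0052  0.0011]
[0.0045 0.174  0.0037] [-0.     -0.0052  0.0011]
```

```bash
python3 -m handwheel '[0.0045,0.04,0.0037,0,-0.005,0,0.0045,0.08,0.0037,0,-0.005,0,0.0045,0.115,0.0037,0,-0.005,0,0.0045,0.141,0.0037,0,-0.005,0,0.0045,0.141,0.0037,0,-0.005,0]'
python3 - <<'E'
from h import *
np.set_printoptions(precision=1,suppress=True)
c,im,d=shot("wrist","w3")
E
python3 go.py 490 285.6 27 6
```

```text
clock: 3.8
position: [484.8, 284.3, 53.6]
tcp_rot: [-90.1, 0.6, 6.0]
contact_force: [-0.1, 0.3, -0.4]
grip_width: 55.4
[0.0031 0.03   0.    ] [ 0.0014  0.0009 -0.0058]
```

View pics/w3.png

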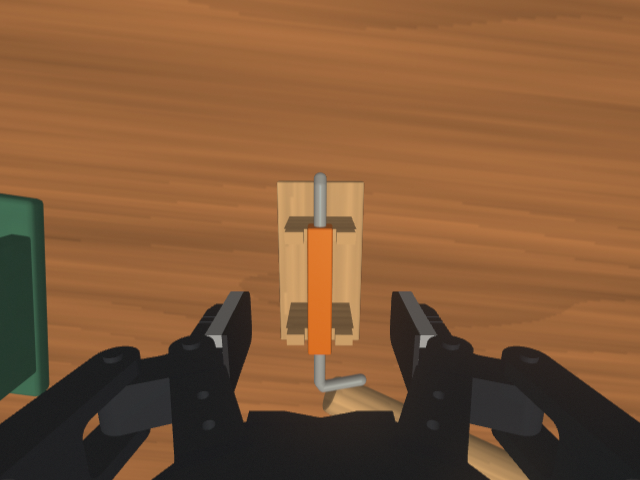

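The hook is centred between the fingers at column 320. I'll descend to grasp height, then close.

```bash
python3 -m handwheel '[0.0025,0.015,0,0,0,0,0.0025,0.03,0,0,0,0,0.0025,0.03,0,0,0,0,0.0025,0.03,0,0,0,0,0.0025,0.03,0,0,0,0]'; python3 go.py 490 285.6 27 6
python3 - <<'E'
from h import *
c,im,d=shot("wrist","w4")
E
```

```text
clock: 4.27
position: [493.2, 287.7, 31.8]
tcp_rot: [-90.0, -0.2, 6.1]
contact_force: [0.1, -0.1, 0.1]
grip_width: 55.3
[-0.0034  0.0048 -0.0018] [-0.0009  0.0023  0.0038]
```

View pics/w4.png

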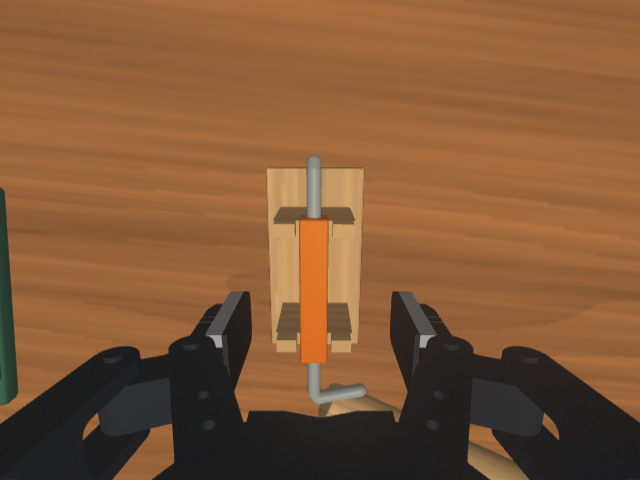

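```bash
python3 -m handwheel '[-0.003,0.004,-0.002,0,0,0,-0.003,0.004,-0.002,0,0,0,-0.003,0.004,-0.002,0,0,0]'; python3 go.py 490 285.6 27 6; sleep 0;  python3 -c "
from h import *
c,im,d=shot('wrist','w5'); print(manip.read_state()['position'])"
```

```text
clock: 4.57
position: [488.4, 284.9, 25.5]
tcp_rot: [-90.0, 0.0, 6.2]
contact_force: [0.5, 0.7, -0.2]
grip_width: 55.3
[ 0.0017 -0.0015  0.0005] [-0.      0.0027 -0.0001]
[488.52753545 285.03341138  25.47893522]
```

View pics/w5.png

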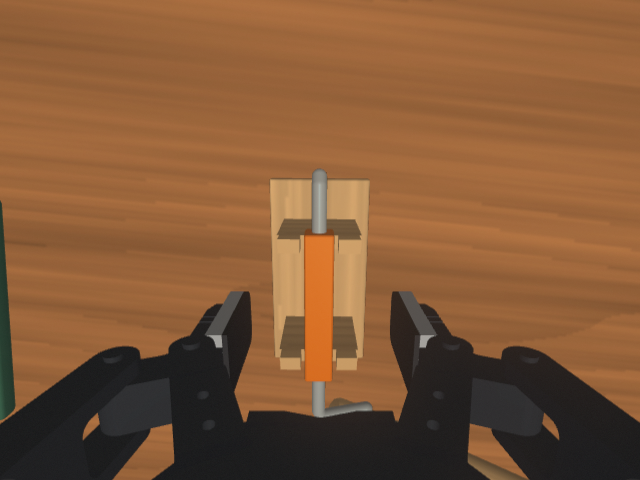

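Centred. Closing now.

```bash
python3 -m handwheel '[0,0,0,0,0,0,0,0,0,0,0,0,0,0,0,0,0,0,0,0,0,0,0,0,0,0,0,0,0,0]' 255 70; python3 -m handwheel '[0,0,0,0,0,0,0,0,0,0,0,0]'; python3 go.py 490 285.6 120 6
```

```text
clock: 5.03
position: [488.7, 285.1, 25.3]
tcp_rot: [-90.0, 0.0, 6.2]
contact_force: [0.8, 0.2, -0.2]
grip_width: -0.0
clock: 5.2
position: [488.6, 285.1, 25.3]
tcp_rot: [-90.0, 0.0, 6.2]
contact_force: [0.1, 0.3, 0.1]
grip_width: 0.3
[ 0.0014 -0.0947  0.0004] [ 0.      0.0028 -0.    ]
```

```bash
python3 -c "
from h import *
np.set_printoptions(precision=1,suppress=True)
c,im,d=shot('wrist','w6')
s,im2,d2=shot('scene','s6')
t,im3,d3=shot('top','t6')
cv2.imwrite('pics/s6z.png',cv2.resize(im2[180:290,380:500,::-1],None,fx=5,fy=5,interpolation=cv2.INTER_CUBIC))
for r in manip.landmark_of('scene','hook'): print(r['score'],toworld(s,r['position']))
"
```

```text
0.62 [489.7 284.9  44.2]
```

View pics/w6.png

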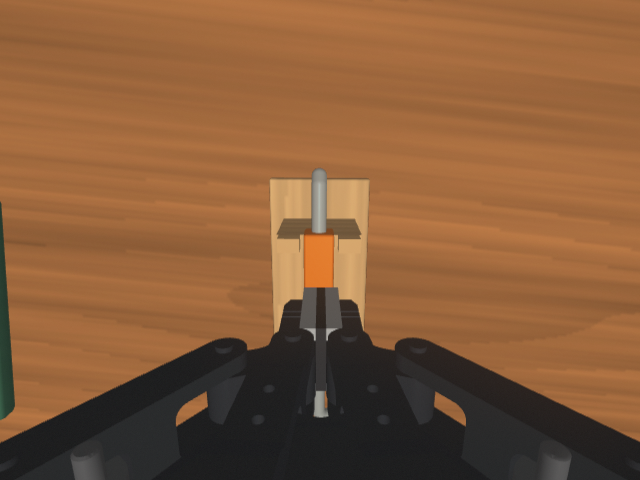

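View pics/s6z.png

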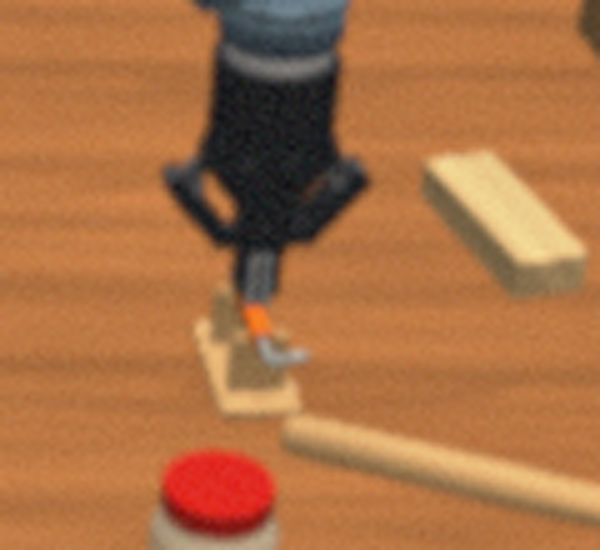

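```bash
python3 -c "
from h import *
np.set_printoptions(precision=1,suppress=True)
z=np.load('pics/w6.npz');c=(z['K'],z['R'],z['t']);d=z['d']
for v in [180,200,245,270,280,284,288,292,296,300,305,310,320,330,340,360,380]: print(v,[ (round(float(d[v,u])),pix(c,d,u,v)) for u in (311,320,331)])
print(pix(c,d,500,100),pix(c,d,290,300)); print(proj(c,manip.read_state()['position']),manip.read_state()['grip_width'])
"
python3 - <<'E'
import cv2
im=cv2.imread('pics/w6.png'); cv2.imwrite('pics/w6z.png',cv2.resize(im[220:430,240:400],None,fx=3.6,fy=2.8*1,interpolation=cv2.INTER_CUBIC))
E
```

```text
180 [(188, array([442.6, 277.1,   7.5])), (145, array([437.8, 281.1,  50.2])), (188, array([441.7, 286.9,   6.6]))]
200 [(190, array([452.5, 278.1,   7.2])), (148, array([445.5, 281.9,  49.6])), (191, array([451.6, 288. ,   6.3]))]
245 [(149, array([463. , 280.2,  52.6])), (149, array([462.5, 283.7,  53. ])), (149, array([462.1, 288. ,  52.9]))]
270 [(151, array([472.9, 281.2,  53.8])), (153, array([473.1, 284.8,  51.9])), (152, array([472.4, 289.2,  52.8]))]
280 [(153, array([477.4, 281.7,  52.9])), (154, array([477.2, 285.3,  52.3])), (155, array([477.2, 289.7,  51.2]))]
284 [(154, array([479.3, 281.8,  52.5])), (153, array([478.6, 285.4,  53.2])), (155, array([478.7, 289.9,  51.7]))]
288 [(147, array([478.1, 281.9,  59.5])), (146, array([477.6, 285.3,  59.8])), (150, array([478.4, 289.7,  56.8]))]
292 [(142, array([477.9, 282. ,  64.1])), (143, array([477.6, 285.3,  63.8])), (143, array([477.2, 289.4,  63.9]))]
296 [(139, array([478.1, 282.1,  67.2])), (140, array([478. , 285.4,  66.8])), (138, array([477. , 289.3,  68.1]))]
300 [(136, array([478.1, 282.2,  70.9])), (137, array([4
[... 245 characters left out ...]
 78.2])), (127, array([477.1, 289. ,  79.7]))]
320 [(121, array([478.3, 282.6,  85.9])), (121, array([477.6, 285.4,  86.7])), (121, array([477.5, 288.9,  86.2]))]
330 [(116, array([478.9, 282.7,  91.4])), (116, array([478.6, 285.5,  91.4])), (117, array([478.4, 288.8,  91. ]))]
340 [(107, array([477.3, 282.8, 100.1])), (116, array([481.5, 285.8,  92.2])), (107, array([476.3, 288.3, 100.8]))]
360 [(104, array([480.6, 283.2, 105. ])), (118, array([488.6, 286.5,  91.9])), (100, array([478. , 288.3, 108.2]))]
380 [(109, array([488.8, 284. , 102.1])), (121, array([496.4, 287.4,  90.8])), (108, array([487.6, 289.6, 103. ]))]
[395.7 363.5   1.6] [482.8 274.4  62.1]
[317.1 282. ] 0.27558670757050124
```

View pics/w6z.png

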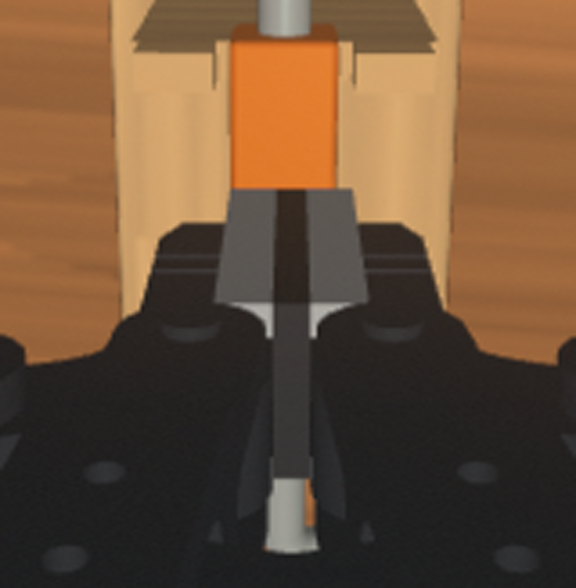

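The fingers shut just above the grip: the tips show at z≈55 although the TCP reads 25. I'll check the fingertip position against the reported TCP in the earlier pictures.

```bash
python3 -c "
from h import *
np.set_printoptions(precision=1,suppress=True)
for f,tcp in (('w5',[488.5,285,25.5]),('w2',[484.2,285.1,197.8])):
  z=np.load(f'pics/{f}.npz');c=(z['K'],z['R'],z['t']);d=z['d']
  for u,v in [(238,293),(244,293),(247,296),(250,294),(400,294),(240,310),(230,330),(398,296)]: print(f,u,v,d[v,u],pix(c,d,u,v)-tcp)
z=np.load('pics/w6.npz');c=(z['K'],z['R'],z['t']);d=z['d']
for u in (300,302,304,306,308,312,320,330,336,339): print(u,[round(float(pix(c,d,u,v)[2])) for v in range(276,300,2)])
"
```

```text
w5 238 293 140.6983 [ -8.3 -29.9  40.4]
w5 244 293 142.09608 [ -7.9 -27.9  39.1]
w5 247 296 142.76262 [ -6.7 -26.8  38.8]
w5 250 294 212.2453 [ 20.9 -35.6 -26. ]
w5 400 294 141.40051 [-14.   29.7  39.8]
w5 240 310 131.4895 [ -6.5 -27.   50.5]
w5 230 330 116.586365 [ -7.1 -27.   65.8]
w5 398 296 139.13335 [-14.   28.5  42.1]
w2 238 293 143.60754 [ -6.9 -30.3  37.8]
w2 244 293 142.3621 [ -7.7 -27.9  38.9]
w2 247 296 144.34328 [ -5.9 -27.   37.4]
w2 250 294 395.4871 [  95.3  -61.9 -196.6]
w2 400 294 141.51903 [-13.6  29.8  39.8]
w2 240 310 130.52158 [ -6.7 -26.8  51.5]
w2 230 330 116.21805 [ -7.  -26.8  66.2]
w2 398 296 139.20534 [-13.7  28.6  42.2]
300 [7, 6, 7, 7, 6, 6, 7, 7, 7, 6, 6, 7]
302 [6, 8, 6, 6, 8, 7, 6, 6, 7, 6, 7, 7]
304 [52, 52, 52, 53, 52, 52, 60, 61, 63, 66, 67, 68]
306 [53, 53, 52, 52, 53, 53, 59, 62, 63, 66, 66, 69]
308 [54, 53, 52, 52, 52, 53, 60, 62, 63, 65, 66, 69]
312 [51, 52, 52, 53, 53, 53, 58, 61, 63, 65, 67, 69]
320 [53, 51, 52, 53, 53, 53, 60, 61, 64, 64, 67, 70]
330 [52, 53, 53, 53, 53, 53, 60, 61, 63, 65, 68, 69]
336 [6, 7, 6, 6, 7, 6, 59, 62, 63, 65, 67, 69]
339 [6, 7, 6, 7, 8, 6, 7, 7, 7, 6, 7, 6]
```

The tips really end about 33 mm short of the reported TCP (shut); x and y agree. I'll open, go about 27 mm deeper, and grasp again.

```bash
python3 -m handwheel '[0,0,0,0,0,0,0,0,0,0,0,0,0,0,0,0,0,0,0,0,0,0,0,0,0,0,0,0,0,0]' 90 70; python3 go.py 489.7 285.3 -2 6
```

```text
clock: 5.82
position: [488.6, 285.1, 25.3]
tcp_rot: [-90.0, -0.0, 6.2]
contact_force: [0.5, -0.0, 0.3]
grip_width: 55.0
[0.0011 0.0273 0.0001] [-0.      0.0028  0.0001]
```

```bash
python3 -m handwheel '[0.001,0.009,0,0,0,0,0.001,0.018,0,0,0,0,0.001,0.027,0,0,0,0,0.001,0.027,0,0,0,0,0.001,0.027,0,0,0,0]'; python3 -c "
from h import *
c,im,d=shot('wrist','w7')";python3 go.py 489.7 285.3 -2 6
```

```text
clock: 6.23
position: [488.6, 284.8, -3.1]
tcp_rot: [-90.0, 0.1, 6.2]
contact_force: [0.6, 0.5, 0.6]
grip_width: 55.1
[ 0.0005 -0.0003  0.0002] [ 0.0003  0.0028 -0.0011]
```

View pics/w7.png

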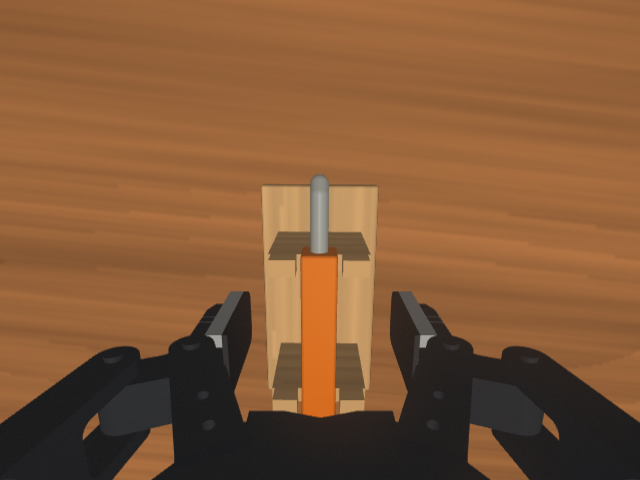

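The fingers straddle the grip between the uprights, at rows 250 and 350. Closing.

```bash
python3 -m handwheel '[0,0,0,0,0,0,0,0,0,0,0,0,0,0,0,0,0,0,0,0,0,0,0,0,0,0,0,0,0,0]' 255 70;python3 -c "
from h import *
c,im,d=shot('wrist','w8')"; python3 go.py 490 285.3 100 6
```

```text
clock: 6.7
position: [490.1, 285.3, -1.1]
tcp_rot: [-90.0, -0.1, 6.2]
contact_force: [-0.2, -0.1, 1.7]
grip_width: 10.7
[ 0.     -0.1011 -0.    ] [-0.0002  0.0028  0.001 ]
```

View pics/w8.png

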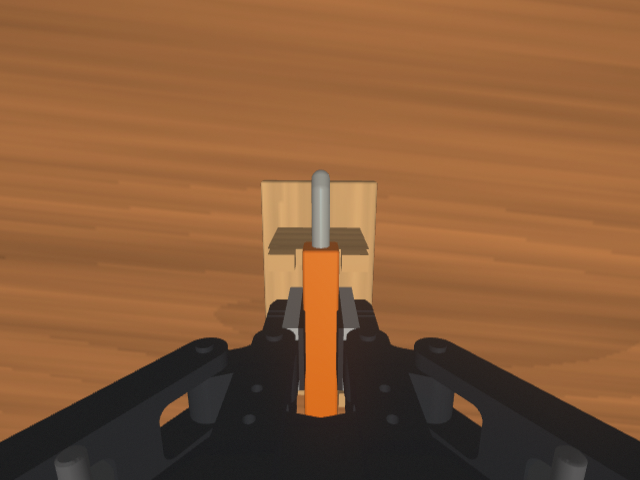

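Gripped: width 10.7, grip held between the pads. Lifting.

```bash
python3 -m handwheel '[0,-0.01,0,0,0,0,0,-0.035,0,0,0,0,0,-0.07,0,0,0,0,0,-0.1,0,0,0,0,0,-0.12,0,0,0,0]'; python3 -m handwheel '[0,-0.01,0,0,0,0,0,-0.02,0,0,0,0,0,-0.02,0,0,0,0]'; python3 -c "
from h import *
np.set_printoptions(precision=1,suppress=True)
c,im,d=shot('wrist','w9'); p=manip.read_state()['position']; print(p)
for n in ('wrist','scene','top'):
  if n!='wrist': c=shot(n,n+'9')[0]
  for o in ['hook','hook_down','hook_side']:
    for r in manip.landmark_of(n,o)[:1]: print(n,o,round(r['score'],2),toworld(c,r['position']))
"; python3 go.py 490 285.3 150 -96
```

```text
clock: 7.17
position: [490.8, 285.6, 122.2]
tcp_rot: [-89.9, -0.2, 6.2]
contact_force: [1.1, -0.4, -0.9]
grip_width: 10.7
clock: 7.42
position: [490.2, 285.4, 139.8]
tcp_rot: [-90.0, -0.1, 6.2]
contact_force: [0.0, 0.4, -0.3]
grip_width: 10.5
[489.5 285.1 138.3]
wrist hook 0.95 [493.1 290.4 190.9]
wrist hook_down 0.87 [439.  282.1 163.4]
scene hook 0.52 [487.6 282.  181.5]
scene hook_side 0.49 [542.9 312.3 183.5]
top hook 0.56 [492.5 285.2 186.3]
top hook_down 0.5 [433.1 275.9 161.1]
top hook_side 0.48 [534.3 311.6 182.4]
[ 0.0005 -0.0119  0.0001] [ 0.0004  1.783  -0.0002]
```

View pics/w9.png

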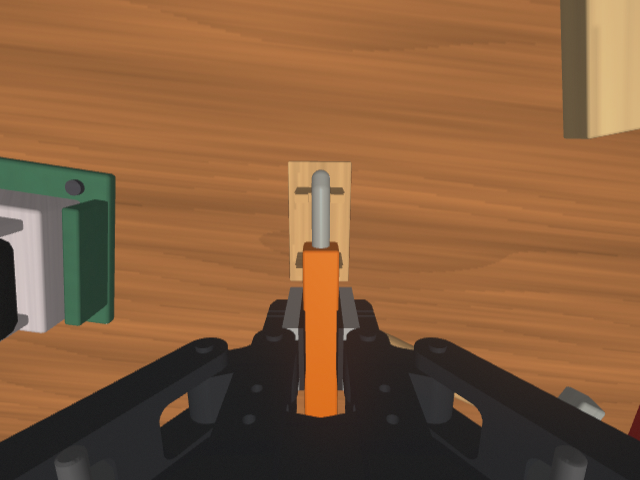

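Lifted, with the hook axis about 47 mm above the reported TCP and level. Now I carry it to above the tab, yawed about 22° off the grinder axis so the side leg can pass the post.

```bash
python3 go.py 509 -50.8 140 -114
```

```text
[-0.0167 -0.0019 -0.3361] [ 0.0004  2.0972 -0.0001]
```

```bash
python3 -m handwheel '[-0.001,-0.002,-0.02,0,0.11,0,-0.002,-0.002,-0.04,0,0.22,0,-0.004,-0.002,-0.065,0,0.34,0,-0.005,-0.002,-0.09,0,0.46,0,-0.006,-0.002,-0.115,0,0.58,0]'; python3 go.py 509 -50.8 140 -114
```

```text
clock: 8.43
position: [495.9, 169.2, 140.4]
tcp_rot: [-90.0, -0.0, -27.4]
contact_force: [0.5, 0.5, -0.4]
grip_width: 10.8
[ 0.1128  0.0004 -0.1894] [-0.0003  1.5118  0.0001]
```

```bash
python3 -m handwheel '[0.012,0,-0.02,0,0.12,0,0.024,0,-0.04,0,0.24,0,0.038,0,-0.063,0,0.36,0,0.052,0,-0.087,0,0.48,0,0.066,0,-0.11,0,0.6,0]'; python3 go.py 509 -50.8 140 -114
```

```text
clock: 8.85
position: [504.7, 40.9, 140.5]
tcp_rot: [-90.0, -0.0, -61.8]
contact_force: [0.9, 0.1, -0.3]
grip_width: 10.6
[ 0.0829  0.0005 -0.0396] [-0.0004  0.9115  0.0001]
```

```bash
python3 -m handwheel '[0.016,0,-0.008,0,0.12,0,0.032,0,-0.016,0,0.24,0,0.048,0,-0.024,0,0.36,0,0.065,0,-0.032,0,0.48,0,0.0829,0,-0.0396,0,0.6,0]'; python3 -m handwheel '[0,0,0,0,0.12,0,0,0,0,0,0.24,0,0,0,0,0,0.312,0,0,0,0,0,0.312,0,0,0,0,0,0.312,0]'; python3 go.py 509 -50.8 140 -114;  python3 -c "
from h import *
c,im,d=shot('wrist','w10')"
```

```text
clock: 9.27
position: [509.5, -50.4, 140.4]
tcp_rot: [-90.0, 0.0, -96.2]
contact_force: [-0.0, -0.1, 0.9]
grip_width: 10.7
clock: 9.68
position: [509.6, -49.6, 140.4]
tcp_rot: [-90.0, 0.0, -113.6]
contact_force: [-0.1, 0.4, -0.7]
grip_width: 10.4
[ 0.0013  0.0004 -0.    ] [-0.0001  0.0071 -0.    ]
```

View pics/w10.png

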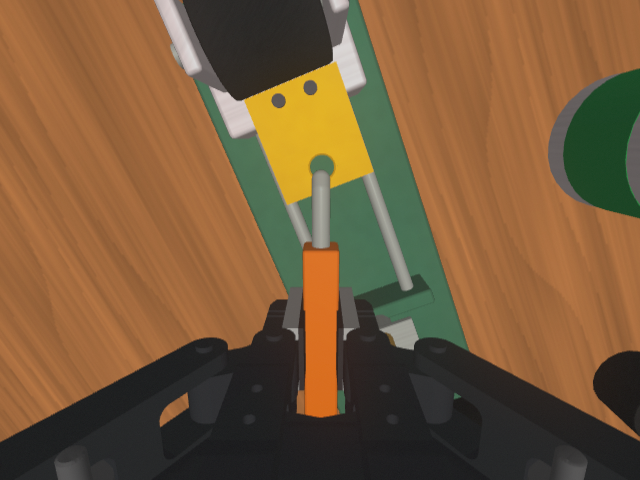

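The hole shows at (321,165) and the hook's bend at (320,172). I'll compute both in tool axes.

```bash
cat > meas.py <<'E'
import sys; from h import *
np.set_printoptions(precision=1,suppress=True)
# meas.py file  u v z ...
z=np.load(f'pics/{sys.argv[1]}.npz');c=(z['K'],z['R'],z['t'])
s=manip.read_state(); Rc=R.from_euler('xyz',s["tcp_rot"],degrees=True)
a=list(map(float,sys.argv[2:]))
for i in range(0,len(a),3):
    P=ray(c,*a[i:i+3]); print(P,"tool",Rc.inv().apply(P-s["position"]))
E
python3 - <<'E'
from h import *
z=np.load('pics/w10.npz'); im=z['im']; c=(z['K'],z['R'],z['t'])
hsv=cv2.cvtColor(im,cv2.COLOR_RGB2HSV)
y=((hsv[...,0]>18)&(hsv[...,0]<30)&(hsv[...,1]>150)).astype(np.uint8)
# hole: non-yellow around (321,165)
h=(1-y)[145:185,300:345]; 
print("\n".join("".join("#" if v else "." for v in r) for r in h))
d=z['d']; print([round(float(d[v,320])) for v in range(165,260,5)])
cv2.imwrite('pics/w10z.png',cv2.resize(im[140:260,270:370,::-1],None,fx=5,fy=5,interpolation=cv2.INTER_CUBIC))
E
python3 meas.py w10 321 165 72  320 171 187 320 243 187
```

```text
.............................................
.............................................
.............................................
.............................................
.............................................
.............................................
.............................................
.............................................
.............................................
.............................................
..................#########..................
................############.................
...............###############...............
..............#################..............
.............##################..............
............####################.............
...........######################............
...........######################............
...........#######################...........
..........########################...........
..........########################...........
..........########################...........
..........########################...........
..........########################........
[... 270 characters left out ...]
.........
.............#################...............
............##################...............
............##################...............
............##################...............
............##################...............
............##################...............
............##################...............
............##################...............
............##################.............##
............##################...........####
[294, 122, 122, 121, 121, 121, 121, 120, 123, 123, 122, 124, 123, 124, 125, 124, 125, 123, 123]
[530.4  -1.4  72. ] tool [-52.4  68.4  -0.1]
[532.3   4.  187. ] tool [-58.1 -46.6  -0.6]
[522.6 -18.  187. ] tool [-34.1 -46.6  -0.6]
```

View pics/w10z.png

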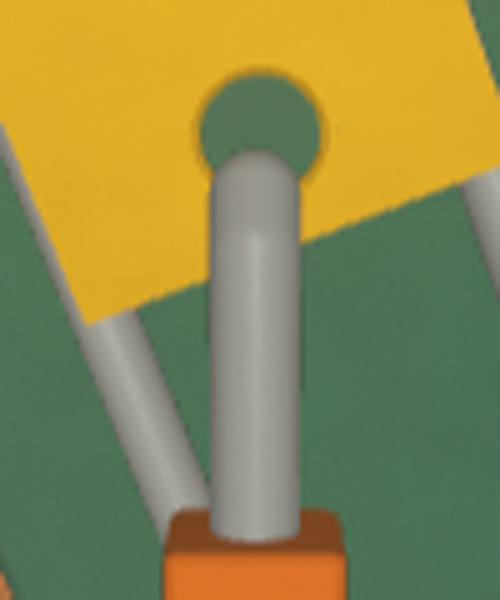

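```bash
python3 -m handwheel '[0,0.015,0.0006,0,0,0,0,0.035,0.0006,0,0,0,0,0.055,0.0006,0,0,0,0,0.072,0.0006,0,0,0,0,0.08,0.0006,0,0,0]';python3 -m handwheel '[0,0,0,0,0,0,0,0,0,0,0,0]'; python3 -c "
from h import *
c,im,d=shot('wrist','w11'); cv2.imwrite('pics/w11z.png',cv2.resize(im[140:260,270:370,::-1],None,fx=5,fy=5,interpolation=cv2.INTER_CUBIC))
c,im,d=shot('scene','s11');cv2.imwrite('pics/s11z.png',cv2.resize(im[200:280,230:390,::-1],None,fx=5,fy=5,interpolation=cv2.INTER_CUBIC))
"; python3 meas.py w11 320 172 105
```

```text
clock: 10.15
position: [508.5, -49.2, 58.0]
tcp_rot: [-90.2, -0.0, -113.6]
contact_force: [0.5, 0.9, -1.1]
grip_width: 10.8
clock: 10.32
position: [510.2, -49.8, 60.6]
tcp_rot: [-90.0, -0.0, -113.7]
contact_force: [0.8, 0.9, -0.5]
grip_width: 10.5
[532.8   3.4 105. ] tool [-57.6 -43.3  -1.6]
```

View pics/w11z.png

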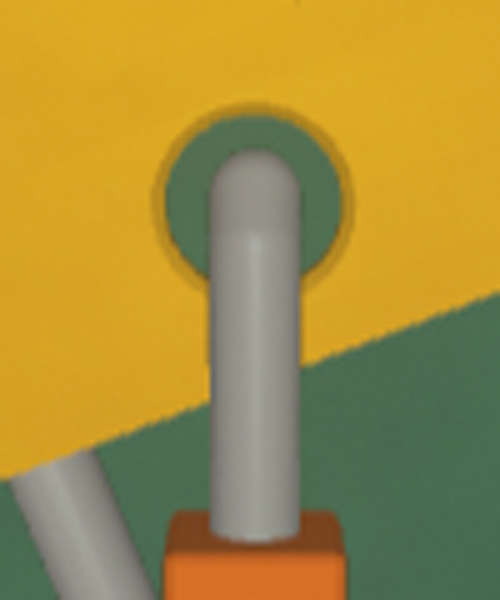

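View pics/s11z.png

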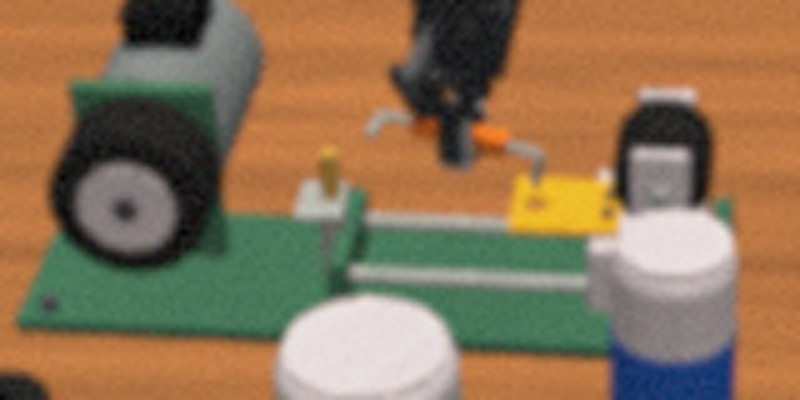

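```bash
python3 meas.py w11 320.2 180.2 72 320.3 170 107 320 248 107; python3 go.py 510 -49.5 54 -114
```

```text
[530.4  -2.3  72. ] tool [-51.5 -10.3  -1.6]
[533.3   4.  107. ] tool [-58.4 -45.3  -1.5]
[522.6 -19.9 107. ] tool [-32.3 -45.3  -1.6]
[-0.0001  0.0077 -0.0014] [-0.0025  0.0056 -0.0003]
```

The hole is at (320.2,180.2), laterally aligned with the leg. I'll descend slowly with a 1 mm shift along +x.

```bash
python3 -m handwheel '[0.001,0.004,0,0,0,0,0.001,0.008,0,0,0,0,0.001,0.012,0,0,0,0,0.001,0.015,0,0,0,0,0.001,0.015,0,0,0,0]'; python3 -m handwheel '[0,0,0,0,0,0,0,0,0,0,0,0]';python3 -c "
from h import *
c,im,d=shot('wrist','w12'); cv2.imwrite('pics/w12z.png',cv2.resize(im[140:260,270:370,::-1],None,fx=5,fy=5,interpolation=cv2.INTER_CUBIC)); print(manip.read_state()['position'])
"
```

```text
clock: 10.83
position: [509.0, -50.5, 44.4]
tcp_rot: [-90.1, -0.0, -113.7]
contact_force: [-0.4, 1.0, -1.0]
grip_width: 10.7
clock: 11.0
position: [509.7, -50.7, 45.3]
tcp_rot: [-90.0, 0.0, -113.7]
contact_force: [0.9, -0.4, -0.6]
grip_width: 10.7
[509.82688041 -50.74362446  45.43072793]
```

View pics/w12z.png

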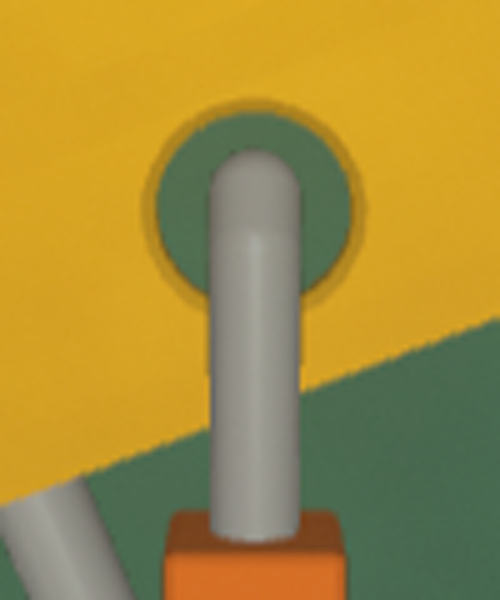

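```bash
python3 -m handwheel '[0,0.004,0,0,0,0,0,0.008,0,0,0,0,0,0.012,0,0,0,0,0,0.012,0,0,0,0,0,0.012,0,0,0,0]'; python3 -m handwheel '[0,0,0,0,0,0,0,0,0,0,0,0]';python3 -c "
from h import *
c,im,d=shot('wrist','w13'); cv2.imwrite('pics/w13z.png',cv2.resize(im[140:260,270:370,::-1],None,fx=5,fy=5,interpolation=cv2.INTER_CUBIC)); print(manip.read_state()['position'])
c,im,d=shot('scene','s13');cv2.imwrite('pics/s13z.png',cv2.resize(im[200:280,230:390,::-1],None,fx=5,fy=5,interpolation=cv2.INTER_CUBIC))
"
```

```text
clock: 11.47
position: [509.3, -50.6, 32.8]
tcp_rot: [-90.1, -0.0, -113.7]
contact_force: [-0.1, -0.5, -1.3]
grip_width: 10.6
clock: 11.63
position: [509.8, -50.8, 33.4]
tcp_rot: [-90.0, 0.0, -113.7]
contact_force: [-0.3, 0.3, -1.5]
grip_width: 10.5
[509.87599062 -50.75763832  33.50109421]
```

View pics/w13z.png

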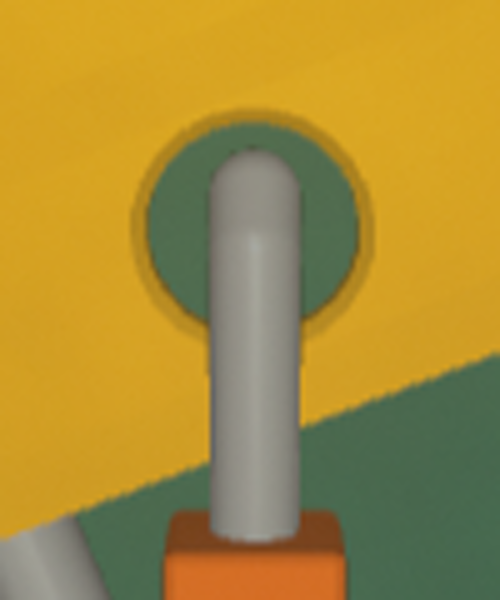

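View pics/s13z.png

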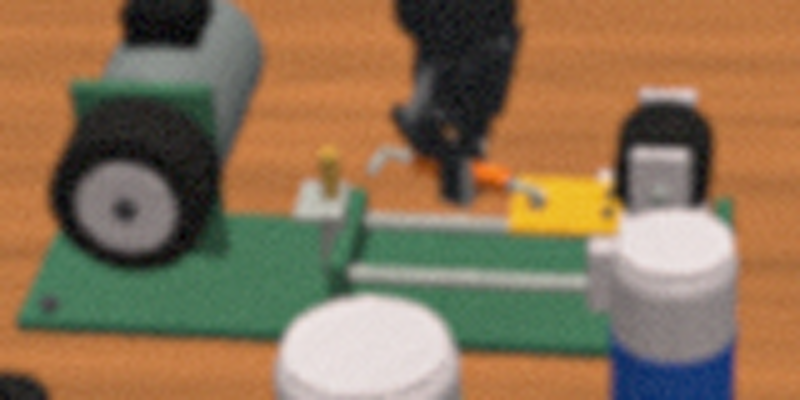

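The leg is well inside the hole. Now I pull along the grinder axis, which is 21° from tool x, starting with about 20 mm.

```bash
python3 -m handwheel '[0.0037,0.001,0.0015,0,0,0,0.0075,0.002,0.003,0,0,0,0.0112,0.002,0.0044,0,0,0,0.015,0.002,0.0059,0,0,0,0.0186,0.002,0.0073,0,0,0]'; python3 -m handwheel '[0,0,0,0,0,0]';python3 -c "
from h import *
c,im,d=shot('wrist','w14'); cv2.imwrite('pics/w14z.png',cv2.resize(im[100:300,220:420,::-1],None,fx=3,fy=3,interpolation=cv2.INTER_CUBIC)); s=manip.read_state(); print(s['position'],s['contact_force'])
"
```

```text
clock: 12.15
position: [508.9, -70.3, 31.2]
tcp_rot: [-90.0, 0.1, -113.7]
contact_force: [2.3, 5.1, -0.0]
grip_width: 10.9
clock: 12.23
position: [508.9, -70.8, 31.3]
tcp_rot: [-90.0, 0.1, -113.8]
contact_force: [1.5, 4.9, -0.6]
grip_width: 10.6
[508.86193844 -70.52668573  31.23307257] [0.29019985 5.075435   0.21982909]
```

View pics/w14z.png

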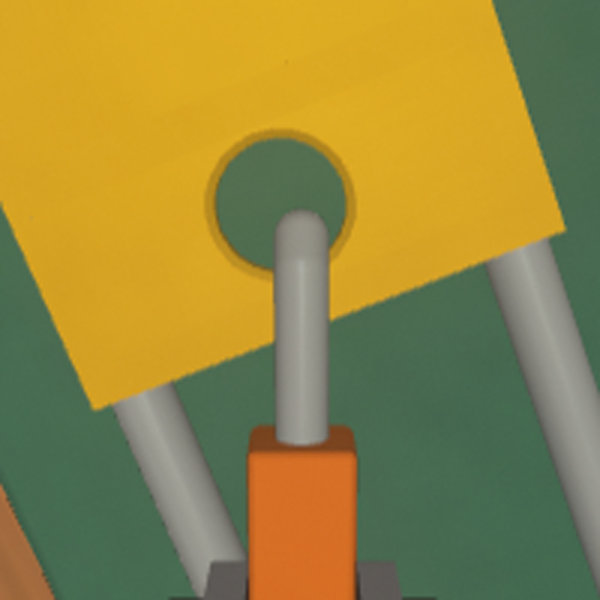

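Pull engaged: 5 N, leg on the hole's edge. I'll pull about 19 mm more.

```bash
python3 -m handwheel '[0.0035,0,0.0014,0,0,0,0.007,0,0.0028,0,0,0,0.0106,0,0.0041,0,0,0,0.0142,0,0.0055,0,0,0,0.0177,0,0.0069,0,0,0]'; python3 -m handwheel '[0,0,0,0,0,0,0,0,0,0,0,0]';python3 -c "
from h import *
np.set_printoptions(precision=1,suppress=True)
c,im,d=shot('wrist','w15'); s=manip.read_state(); print(s['position'],s['contact_force'],s['tcp_rot'])
c,im,d=shot('scene','s15');cv2.imwrite('pics/s15z.png',cv2.resize(im[200:280,230:390,::-1],None,fx=5,fy=5,interpolation=cv2.INTER_CUBIC))
for r in manip.landmark_of('scene','tab_mid')[:1]: print(toworld(c,r['position']))
"
```

```text
clock: 12.7
position: [508.1, -88.8, 31.2]
tcp_rot: [-90.0, 0.1, -113.7]
contact_force: [1.7, 6.9, -0.3]
grip_width: 10.4
clock: 12.87
position: [508.1, -88.9, 31.2]
tcp_rot: [-90.0, 0.1, -113.7]
contact_force: [1.5, 7.1, 0.6]
grip_width: 10.9
[508.1 -88.8  31.2] [ 1.1  5.8 -0.7] [ -90.     0.1 -113.7]
[529.2 -37.4  71.2]
```

View pics/w15.png

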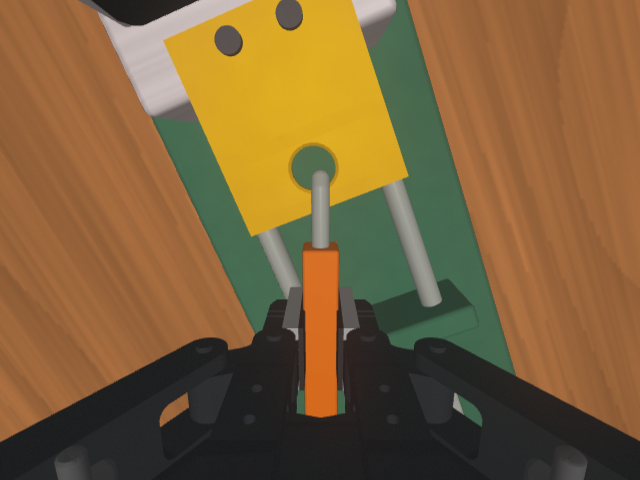

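View pics/s15z.png

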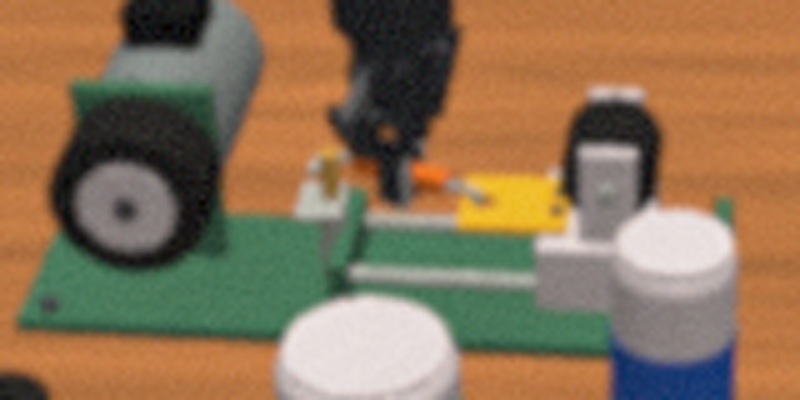

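The slide is about 33 mm back. Next I swing the hook about the tab hole so the side leg goes behind the post.

```bash
python3 go.py 519.4 -92.3 31.2 -101
```

```text
[-0.0013 -0.      0.0118] [ 0.0005 -0.222  -0.0017]
```

```bash
python3 -m handwheel '[0,0,0.0024,0,-0.045,0,-0.0002,0,0.0048,0,-0.09,0,-0.0005,0,0.0072,0,-0.135,0,-0.0008,0,0.0095,0,-0.18,0,-0.0013,0,0.0118,0,-0.222,0]'; python3 -m handwheel '[0,0,0,0,0,0,0,0,0,0,0,0]';python3 -c "
from h import *
np.set_printoptions(precision=1,suppress=True)
c,im,d=shot('wrist','w16'); s=manip.read_state(); print(s['position'],s['contact_force'],s['tcp_rot'])
c,im,d=shot('scene','s16');cv2.imwrite('pics/s16z.png',cv2.resize(im[200:280,230:390,::-1],None,fx=5,fy=5,interpolation=cv2.INTER_CUBIC))
c,im,d=shot('top','t16');cv2.imwrite('pics/t16z.png',cv2.resize(im[220:300,255:415,::-1],None,fx=5,fy=5,interpolation=cv2.INTER_CUBIC))
"
```

```text
clock: 13.43
position: [518.8, -92.1, 31.0]
tcp_rot: [-90.1, 0.1, -100.9]
contact_force: [-1.0, 6.2, 1.3]
grip_width: 10.9
clock: 13.6
position: [518.8, -92.1, 30.9]
tcp_rot: [-90.1, 0.1, -101.0]
contact_force: [-0.4, 6.9, 0.2]
grip_width: 10.7
[518.8 -92.1  31. ] [-0.8  5.5  0.7] [ -90.1    0.1 -101. ]
```

View pics/w16.png

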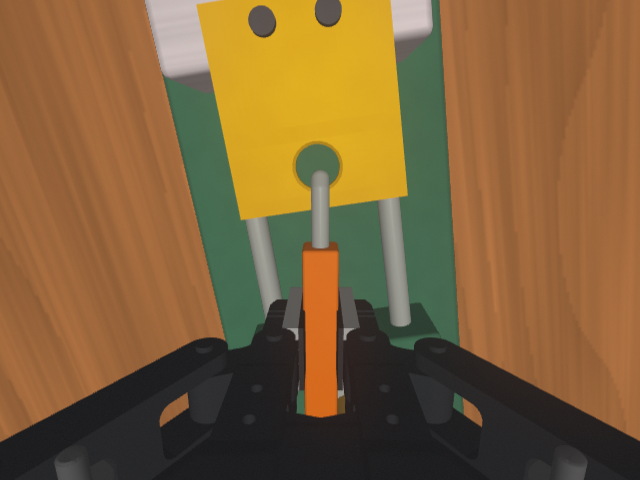

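View pics/s16z.png

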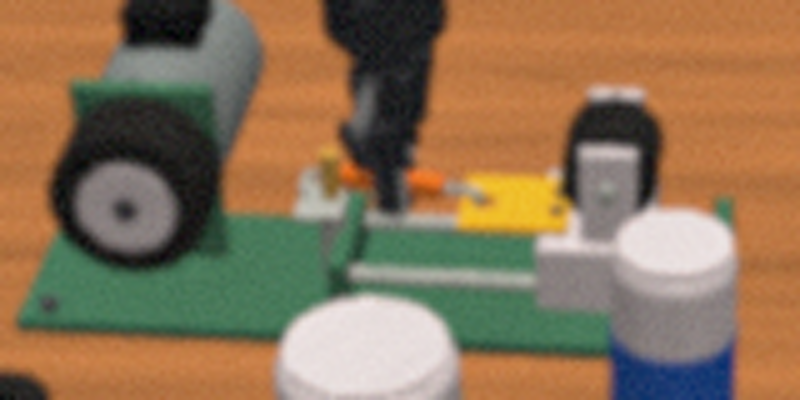

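View pics/t16z.png

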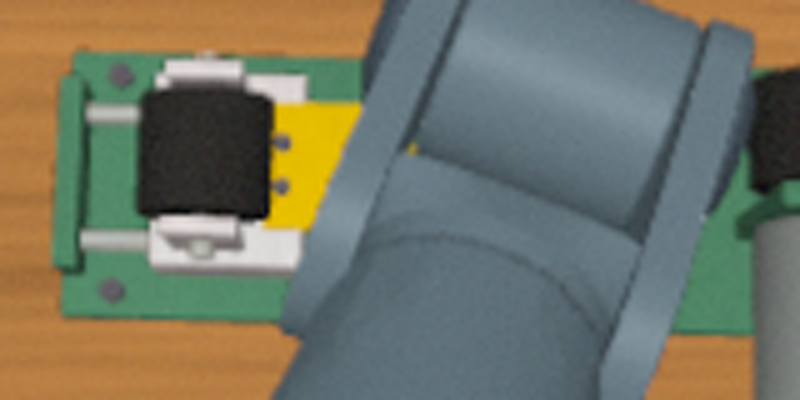

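The scene view shows the side leg behind the pin, with the pin now in front of the shank at zoom (328,175). I'll lower slightly and relax toward the post.

```bash
python3 -m handwheel '[-0.001,0.0005,0.0003,0,0,0,-0.0025,0.001,0.0006,0,0,0,-0.004,0.0015,0.0009,0,0,0,-0.0055,0.0015,0.001,0,0,0,-0.007,0.0015,0.001,0,0,0]'; python3 -m handwheel '[0,0,0,0,0,0,0,0,0,0,0,0]'; python3 -m handwheel '[-0.001,0,0,0,0,0,-0.001,0,0,0,0,0]'; python3 -m handwheel '[-0.001,0,0,0,0,0,-0.001,0,0,0,0,0]'
```

```text
clock: 14.17
position: [520.2, -85.3, 29.0]
tcp_rot: [-90.2, 0.1, -101.0]
contact_force: [-1.9, 5.5, 0.7]
grip_width: 10.9
clock: 14.33
position: [520.1, -85.3, 29.0]
tcp_rot: [-90.2, 0.1, -100.9]
contact_force: [-2.9, 6.0, 0.7]
grip_width: 10.6
clock: 14.5
position: [520.2, -84.9, 29.0]
tcp_rot: [-90.2, 0.0, -100.9]
contact_force: [-5.0, 2.8, 0.0]
grip_width: 10.9
clock: 14.67
position: [520.3, -84.8, 29.0]
tcp_rot: [-90.2, -0.1, -100.9]
contact_force: [-5.9, -0.1, -0.6]
grip_width: 10.4
```

The y-force has passed to the pin, and the shank now presses its side with about 6 N. I'll ease off laterally and look.

```bash
python3 -m handwheel '[0,0,-0.0005,0,0,0,0,0,-0.001,0,0,0,0,0,-0.001,0,0,0]'; python3 -c "
from h import *
np.set_printoptions(precision=1,suppress=True)
c,im,d=shot('wrist','w17'); s=manip.read_state(); print(s['position'],s['contact_force'],s['ft_torque']*1000,s['tcp_rot'])
c,im,d=shot('scene','s17');cv2.imwrite('pics/s17z.png',cv2.resize(im[200:280,230:390,::-1],None,fx=5,fy=5,interpolation=cv2.INTER_CUBIC))
c,im,d=shot('top','t17');cv2.imwrite('pics/t17z.png',cv2.resize(im[220:300,255:415,::-1],None,fx=5,fy=5,interpolation=cv2.INTER_CUBIC))
"
```

```text
clock: 14.92
position: [520.3, -84.7, 29.1]
tcp_rot: [-90.1, -0.0, -101.0]
contact_force: [-1.1, -2.2, -5.3]
grip_width: 10.6
[520.3 -84.7  29.1] [-3.8 -1.9 -6.2] [-259.2  471.4  131. ] [ -90.1   -0.  -101. ]
```

View pics/w17.png

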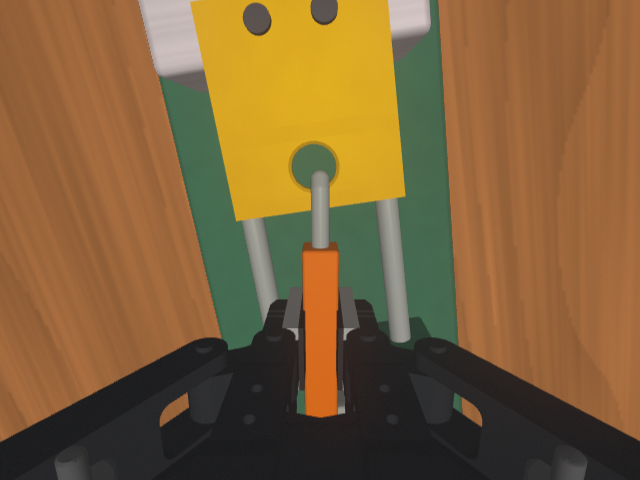

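View pics/s17z.png

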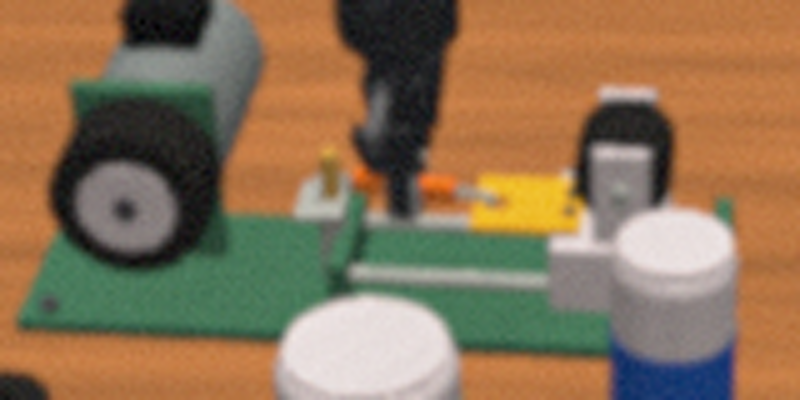

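View pics/t17z.png

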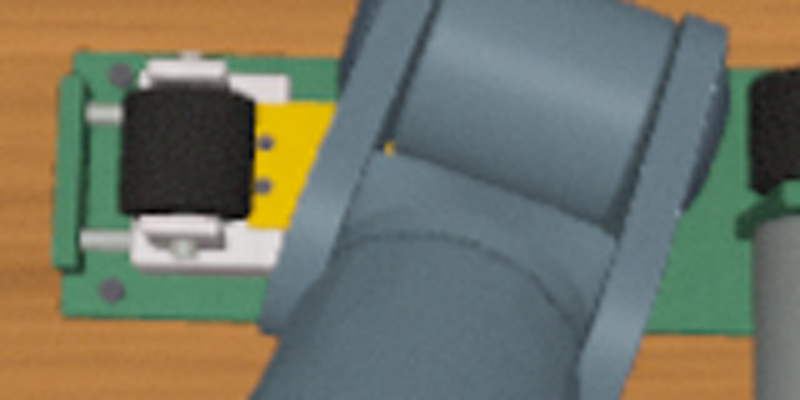

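```bash
python3 -m handwheel '[0,0,0,0,0,0,0,0,0,0,0,0]';python3 -m handwheel '[0,0.0005,0,0,0,0,0,0.001,0,0,0,0,0,0.001,0,0,0,0]'; python3 -m handwheel '[0,0,0,0,0,0,0,0,0,0,0,0]'
```

```text
clock: 15.23
position: [520.4, -84.6, 29.2]
tcp_rot: [-90.1, -0.0, -101.0]
contact_force: [-3.7, -3.4, -8.0]
grip_width: 10.7
clock: 15.48
position: [520.5, -84.6, 28.9]
tcp_rot: [-90.1, -0.0, -101.0]
contact_force: [-6.1, -2.3, -2.1]
grip_width: 11.1
clock: 15.65
position: [520.5, -84.6, 28.9]
tcp_rot: [-90.1, -0.0, -101.0]
contact_force: [-6.2, -3.2, -1.8]
grip_width: 11.2
```

```bash
python3 -m handwheel '[0.0003,0,-0.0007,0,0,0,0.0006,0,-0.0015,0,0,0,0.0006,0,-0.002,0,0,0]'; python3 -m handwheel '[0,0,0,0,0,0,0,0,0,0,0,0]'
```

```text
clock: 15.9
position: [520.4, -84.8, 29.2]
tcp_rot: [-89.8, 0.0, -101.0]
contact_force: [3.3, -1.1, -7.5]
grip_width: 10.5
clock: 16.07
position: [520.3, -84.8, 29.3]
tcp_rot: [-89.8, 0.0, -101.0]
contact_force: [3.4, -1.7, -7.6]
grip_width: 10.5
```

```bash
python3 -m handwheel '[0.0002,0.0005,0.0006,0,0,0,0.0002,0.001,0.0006,0,0,0,0.0002,0.001,0.0006,0,0,0]'; python3 -m handwheel '[0,0,0,0,0,0,0,0,0,0,0,0]'; python3 -c "
from h import *
np.set_printoptions(precision=1,suppress=True)
s=manip.read_state(); print(s['ft_torque']*1000)"
```

```text
clock: 16.32
position: [520.4, -84.9, 28.9]
tcp_rot: [-89.9, 0.0, -101.0]
contact_force: [-0.0, 2.4, 3.1]
grip_width: 10.9
clock: 16.48
position: [520.3, -84.9, 28.6]
tcp_rot: [-89.9, 0.0, -101.0]
contact_force: [-0.6, 2.0, 3.2]
grip_width: 10.5
[322.5 -81.  113. ]
```

```bash
python3 -m handwheel '[-0.0004,-0.0004,0,0,0,0,-0.0004,-0.0004,0,0,0,0,-0.0004,-0.0004,0,0,0,0]'; python3 -m handwheel '[0,0,0,0,0,0]'
```

```text
clock: 16.73
position: [520.2, -84.8, 28.6]
tcp_rot: [-89.9, -0.0, -101.0]
contact_force: [1.6, -0.4, 2.7]
grip_width: 10.8
clock: 16.82
position: [520.3, -84.8, 28.6]
tcp_rot: [-89.9, -0.0, -101.0]
contact_force: [1.8, -1.1, 2.3]
grip_width: 10.4
```

```bash
python3 -c "
from h import *
c,im,d=shot('wrist','w18')
cv2.imwrite('pics/w18z.png',cv2.resize(im[120:440,220:420,::-1],None,fx=1.8*1.6,fy=1.8,interpolation=cv2.INTER_CUBIC))"; python3 meas.py w18 314 165 72; python3 -m handwheel '[0,0,0,0,0,0,0,0,0,0,0,0]' 215 20;python3 -m handwheel '[0,0,0,0,0,0,0,0,0,0,0,0]'; python3 -c "
from h import *
c,im,d=shot('wrist','w19')"
```

```text
[529.4 -25.5  72. ] tool [-60.  -43.5  -2.2]
clock: 17.03
position: [519.5, -84.5, 28.0]
tcp_rot: [-90.0, -0.0, -101.0]
contact_force: [1.9, 0.6, 1.2]
grip_width: 13.5
clock: 17.2
position: [519.5, -84.5, 28.0]
tcp_rot: [-90.0, -0.0, -101.0]
contact_force: [2.0, -1.5, -0.5]
grip_width: 13.6
```

View pics/w19.png

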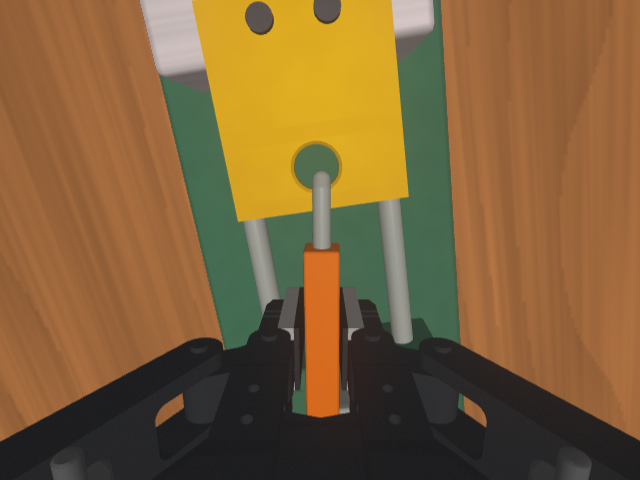

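The hook stays put with the fingers 13.6 mm apart, and the slide is about 23 mm back. I'll open wider.

```bash
python3 -m handwheel '[0,0,0,0,0,0,0,0,0,0,0,0,0,0,0,0,0,0]' 130;python3 -c "
from h import *
s=manip.read_state(); print(s['contact_force'],s['grip_width'])
c,im,d=shot('wrist','w20')"
```

```text
clock: 17.5
position: [519.1, -84.2, 27.8]
tcp_rot: [-90.1, 0.0, -101.0]
contact_force: [0.1, 0.1, -0.3]
grip_width: 41.7
[ 0.07967003  0.10897151 -0.33866187] 41.66019193134065
```

View pics/w20.png

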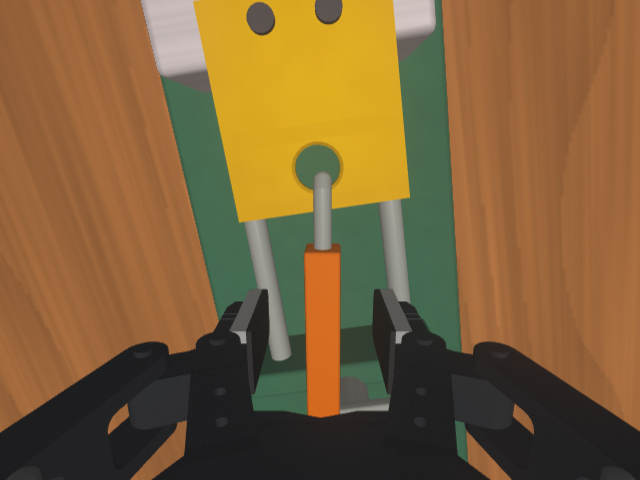

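Released with zero force, and the hook holds. Now straight up.

```bash
python3 -m handwheel '[0,-0.01,0,0,0,0,0,-0.03,0,0,0,0,0,-0.06,0,0,0,0,0,-0.095,0,0,0,0,0,-0.13,0,0,0,0]'; python3 -m handwheel '[-0.01,-0.035,0,0,0,0,-0.04,-0.06,0,0,0,0,-0.07,-0.06,0,0,0,0,-0.07,-0.06,0,0,0,0]';python3 -c "
from h import *
np.set_printoptions(precision=1,suppress=True)
c,im,d=shot('wrist','w21')
for o in ['hook','hook_down','hook_side','tab_mid','post']:
    for r in manip.landmark_of('wrist',o)[:1]: print(o,round(r['score'],2),toworld(c,r['position']))
for u,v in [(0,0)]: pass
"
```

```text
clock: 17.97
position: [519.0, -84.2, 159.9]
tcp_rot: [-90.1, 0.0, -101.0]
contact_force: [0.6, 0.4, -0.2]
grip_width: 42.0
clock: 18.3
position: [534.6, -12.5, 221.8]
tcp_rot: [-89.7, 0.1, -100.8]
contact_force: [0.2, 0.4, -0.4]
grip_width: 41.8
hook 0.81 [523.8 -81.1  77.6]
hook_down 0.91 [532.9 -32.8  51.5]
hook_side 0.59 [ 525.9 -139.    75.7]
post 0.83 [ 520.9 -123.3   71.5]
```

View pics/w21.png

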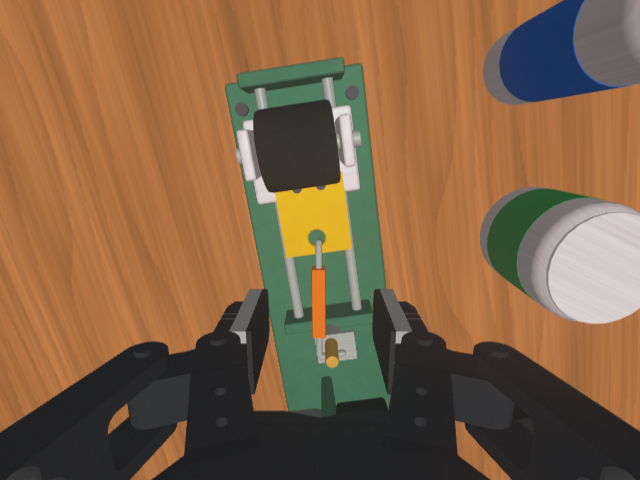

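The hook hangs taut between tab and post: hole at (317,238), pin at (331,350) with the side leg behind it. One last check of slide and hook position, then I hand in.

```bash
python3 meas.py w21 317 238 72 319 303 80; python3 -c "
from h import *
np.set_printoptions(precision=1,suppress=True)
c,im,d=shot('scene','s22')
for o in ['hook','tab_mid','post']:
    for r in manip.landmark_of('scene',o)[:1]: print(o,round(r['score'],2),toworld(c,r['position']))
print(manip.read_state()['qd'],manip.read_state()['contact_force'])
print(manip.sign_off())"
```

```text
[529.5 -26.7  72. ] tool [ 10.6 145.7  -0.9]
[520.3 -83.5  80. ] tool [ 68.2 137.7   1. ]
hook 0.46 [517.9 -89.4  74.8]
tab_mid 0.64 [529.2 -28.4  71.8]
post 0.86 [ 520.3 -129.2   68. ]
[ 0.3 -0.1 -0.   0.1 -0.1  0.1] [ 0.3  0.3 -0.2]
the job is handed in; nothing more can be done
None
```

The S-hook now holds the idler slide back, hooked through the yellow tab and caught behind the brass post. I handed the job in at about 18.5 s; the hand-in gives no verdict.

**What I did**
- **Grasp:** I took the hook off its cradle by the orange grip. The first grasp closed just above the grip, because the fingertips end about 33 mm short of the reported TCP. The hook did not move, and the second grasp, about 27 mm deeper, held.
- **Pull and catch:** I lowered the down-turned leg into the hole and pulled the slide back to about 33 mm at 5–7 N. I then swung the side leg behind the post, relaxed the pull onto it, let go and withdrew upward.

**Last checks**
- **Slide:** it measures about 24 mm back, both from the wrist picture and from the scene camera's tab position. The required range is 17–28 mm.
- **Hook position:** its centre is about 40–46 mm before the post (limits 36–56 mm), and its axis is roughly 5–7 mm above the shoulder.
- **Robot:** the fingers are open and clear, with no contact force.

**Disagreements and gaps**
- **Camera readings:** hook and post positions differ by up to about 8 mm between the two cameras, but every combination still gave a hook position within the limits.
- **Side forces:** while relaxing onto the post I saw sideways and vertical wrist forces up to about 9 N, which I eased off before letting go.
- **Not measured:** I did not measure the force the hook puts on the grinder after release, nor the bystanders' final positions. The robot stayed well clear of the bystanders throughout.

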